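# Level the marble chips in the jewellery tray

### The job

The marble chips in the wooden display tray are heaped two deep towards one end and the other end is bare. Pick up the small wooden rake, set its runners down gently (with less than 15 N) on the tray floor behind the upper chips of the heap, and draw it along to the bare end with the runners staying lightly on the floor all the way, and work back the other way as needed, so that the chips end up one deep and spread over the whole length of the tray, no third of its length left bare; work the chips with the rake only. Then stand the rake upright back on its cork mat, let go, and leave the jar, the bangle and the comb alone.

Things in the scene. Friction and masses are not known exactly. Their poses are not given: they have to be found in the camera images.
- tray: dark wooden display tray fixed to the table, 156 mm (its x) by 276 mm (its y), walls 8 mm thick, rim 46 mm above the table; inside 140 mm (x) by 260 mm (y). Origin: centre of its underside, on the table; z up. The heap lies at its -y end, the +y end is bare. Its wooden floor is rigid: rake with 2 to 10 N on it; more than 15 N between rake and tray (or 20 N on a chip) does harm
- heap_end (a point): point where the floor's top meets the middle of the -y end wall, inside the tray, 16 mm above the table; axes as the tray. Going from it in +y, rows of two chips lie on the floor at about 26, 65 and 104 mm and two more pairs lie on top of the rows at 65 and 104 mm; all keep within 41 mm of the long centre line, so a free lane runs along each side wall
- bare_end (a point): middle of the +y end wall's inner face at rim height, 46 mm above the table; axes as the tray. The floor board does not lie true: it slopes evenly down from the heap end, where its top is 30 mm below the rim, to this end, where it is lower by a further 2 to 9 mm; how much differs each time and is not reported
- rake: light wooden levelling rake, about 150 g, standing on the mat on two runners. Origin: midway between the runners, at their underside; z up, x along the head; it is drawn along its own y, either way. Each runner is 32 mm long (y), 8 mm wide and 10 mm high, centred 56 mm to either side (x). The head is 120 mm wide, 14 mm deep, its crossbeam 44 to 56 mm above the origin
- rake_grip (a point): centre of the rake's handle, 85 mm above the rake's origin: a bar 80 mm long (x), 18 mm thick (y, grip it across this) and 30 mm high, reaching from 70 to 100 mm above the runners' underside. It rides on the neck on a stiff spring that gives 1 mm for every 10 N (at most 3 mm down, 1 mm up)
- rake_tines (a point): foot of the middle one of five short tines, 20 mm above the rake's origin; tines 6 mm wide, 8 mm deep (y), at x = -40, -20, 0, 20 and 40 mm. With the runners on the floor the tines pass over one 16 mm layer of chips and push off what lies on it
- mat: flat cork mat fixed to the table, 150 mm (x) by 90 mm (y), 3 mm thick, on which the rake starts and to which it must go back. Origin: centre of its underside
- chip0: rough chip of white marble, a flat-topped nugget with six to eight sides, 36 to 37 mm across and 16 mm thick, about 42 g; its origin is its centre and its z axis its thickness
- chip1: rough chip of white marble, a flat-topped nugget with six to eight sides, 36 to 37 mm across and 16 mm thick, about 42 g; its origin is its centre and its z axis its thickness
- chip2: rough chip of white marble, a flat-topped nugget with six to eight sides, 36 to 37 mm across and 16 mm thick, about 42 g; its origin is its centre and its z axis its thickness
- chip3: rough chip of white marble, a flat-topped nugget with six to eight sides, 36 to 37 mm across and 16 mm thick, about 42 g; its origin is its centre and its z axis its thickness
- chip4: rough chip of white marble, a flat-topped nugget with six to eight sides, 36 to 37 mm across and 16 mm thick, about 42 g; its origin is its centre and its z axis its thickness
- chip5: rough chip of white marble, a flat-topped nugget with six to eight sides, 36 to 37 mm across and 16 mm thick, about 42 g; its origin is its centre and its z axis its thickness
- chip6: rough chip of white marble, a flat-topped nugget with six to eight sides, 36 to 37 mm across and 16 mm thick, about 42 g; its origin is its centre and its z axis its thickness
- chip7: rough chip of white marble, a flat-topped nugget with six to eight sides, 36 to 37 mm across and 16 mm thick, about 42 g; its origin is its centre and its z axis its thickness
- chip8: rough chip of white marble, a flat-topped nugget with six to eight sides, 36 to 37 mm across and 16 mm thick, about 42 g; its origin is its centre and its z axis its thickness
- chip9: rough chip of white marble, a flat-topped nugget with six to eight sides, 36 to 37 mm across and 16 mm thick, about 42 g; its origin is its centre and its z axis its thickness
- jar: closed glass jar with steel cap, 64 mm in diameter, 85 mm tall, to be left alone. Origin: centre of its underside
- bangle: plain steel bangle lying flat, 68 mm outside diameter, 10 mm high, to be left alone. Origin: centre of its underside
- comb: black plastic comb lying flat, 150 mm (y) by 38 mm (x), 6 mm thick, to be left alone. Origin: near its middle, on its underside
Not all that is in view belongs to the job. Of the things that look like the rake, the middle-sized one is meant.

How it is judged:
By the outcome, as a careful person would: the job done as asked, in the order asked, and still so for the second after the job is handed in, with the robot touching nothing.
It also fails if it takes over 72 s, if anything falls off the work surface, if the arm or the gripper's body presses on something with over 40 N, if the wrist force passes 120 N, or if a joint passes its speed limit or range.

### The arm

A 6-joint arm with a two-finger parallel gripper is mounted at the origin on the work surface. World frame = base frame: x ahead of the robot, y to its left, z up, the work surface at z = 0. Lengths are in m, angles in rad, forces in N, time in s.
With the tool pointing down it reaches from about 0.375 to 0.925 m from the base axis. Payload 5.7 kg.
Tool frame: the origin (TCP) lies midway between the tips of the shut fingers; the grasp point (between the pads) lies 19 mm behind it; z points along the fingers, y is the line along which they close (so a half turn about z gives the same grasp; the last joint's range is limited). The gripper opens to 88 mm and grips with 3 to 60 N. Pads are 20 mm wide; open, the fingers measure 115 mm over their backs; the gripper's body (75 mm by 178 mm) begins 61 mm behind the grasp point.
Start: joints at [1.12, 0.359, 1.51, -0, 1.272, -0.115], TCP at [0.198, 0.566, 0.223] pointing down, gripper open.
Joint ranges: [-2.97, 2.97], [-1.01, 2.36], [0.21, 2.38], [-0.96, 4.11], [0.2, 2.71], [-2.98, 2.98]. Speed limits (rad/s): [2.39, 2.39, 3.14, 3.14, 3.14, 3.14].

### API

Orientations are given as a unit quaternion [x, y, z, w].
In Python, from bench import move_ptp, servo_line, goto_joints, move_gripper, sleep, inverse_kinematics, capture, PlanningError, close_job, spot_in, silhouettes, current_clock, current_joint_pos, current_qvel, current_joint_torque, current_position, current_orientation, current_force, current_torque, current_finger_gap, current_grip_force gives the robot as it stands. Calls block until the motion is done:
- move_ptp(position, orientation): joint-space move of the TCP to a pose.
- servo_line(position, orientation=None, rate=0.15, contact_N=None): straight line of the TCP; orientation=None keeps the orientation; rate is the mean speed in m/s. With contact_N (N) it stops when the force on the tool has changed by that much, and returns True; else False.
- goto_joints(angles): joint-space move.
- move_gripper(opening): finger opening in m; the grip force is fixed at half the most; returns when the fingers have stopped.
- sleep(seconds).
- inverse_kinematics(position, orientation): joint angles nearest the present ones, or None.
- capture(name): name is "scene" or "top" or "wrist"; returns a dict with "image" (420x560x3 uint8, blue, green, red), "range_z" (420x560 float32, m along the optical axis (not along the pixel's ray), 0 where there is no reading), "intrinsics" (3x3 intrinsics, pixels), "R" (3x3) and "t" (3): a world point X has camera coordinates R X + t. Camera axes: x right, y down, z forward; pixel columns grow to the right and rows downward; lengths in m; the calibration is good to about 2 mm. A picture is of the moment at which its call begins.
A pose or a line that the arm cannot do raises PlanningError and nothing moves.
- close_job(): hands the job in; it is judged then, once.
Trained networks look in the newest picture that a camera, given by its name, has taken for a name from the list of things; names that differ only in an ending like _2 or _b are one class to them, and where a whole thing is asked for, a point or a joint stands for the part that bears it (a point fixed in the world has none). Each returns a list of dicts, best first, with "conf" (0 to 1); they miss things now and then, are a little off and sometimes report something else, mostly with a low value. They report only what shows in the picture. A call takes as long as a camera call. They do not tell look-alikes from the thing itself.
- spot_in(camera, query): "xy" ([column, row] in pixels, amid what is visible of it).
- silhouettes(camera, query): "region" (420x560 bool, what is visible of it) and "xy" ([column, row] in pixels, amid what is visible of it).
Readings, each from a call of its own:
- current_clock(): time.
- current_joint_pos(): joint angles.
- current_qvel(): joint speeds.
- current_joint_torque(): joint torques, N m.
- current_position(): TCP position.
- current_orientation(): TCP orientation.
- current_force(): force on the tool from outside, world axes, zero at the start.
- current_torque(): the same for the moment, N m.
- current_finger_gap(): finger opening in m.
- current_grip_force(): force on a finger pad.
Only numpy, scipy, OpenCV 4.12 (cv2) and the standard library are available. Lean on these libraries where they do the work, as an engineer would, in place of code of your own. Each camera call takes 0.05 s, during which the arm holds its last target. There are 200 camera calls.

## Working session

There is one attempt and no reset: what is moved stays moved. The work goes in short steps, each a Python script; the robot and the scene stay as the last script left them, time stands still between calls to the robot, and variables do not carry over. Pictures are saved under pics/ and viewed, at most 10 in all, crops included, and the job is handed in when it is done.

```bash
ls; mkdir -p pics; python3 - <<'E'
from bench import *
import cv2,numpy as np
for n in("top","scene"):
    c=capture(n); cv2.imwrite(f"pics/{n}0.png",c["image"]); np.savez(f"{n}0.npz",**c)
    for q in("rake","tray","mat","rake_grip","jar","bangle","comb"):
        print(n,q,[(np.round(d["xy"]).tolist(),round(d["conf"],2)) for d in spot_in(n,q)][:5])
print(current_clock(),current_force())
E
```

```text
pics
top rake [([383.0, 259.0], 0.91), ([371.0, 196.0], 0.81), ([462.0, 264.0], 0.61)]
top tray [([211.0, 258.0], 0.64)]
top mat [([373.0, 272.0], 0.59)]
top rake_grip [([467.0, 263.0], 0.83), ([386.0, 258.0], 0.64), ([383.0, 262.0], 0.17)]
top jar [([230.0, 160.0], 0.65), ([335.0, 162.0], 0.16)]
top bangle [([94.0, 297.0], 0.66)]
top comb [([331.0, 162.0], 0.67)]
scene rake [([308.0, 190.0], 0.68), ([171.0, 242.0], 0.66), ([81.0, 278.0], 0.66), ([208.0, 286.0], 0.64), ([296.0, 204.0], 0.17)]
scene tray [([309.0, 194.0], 0.55)]
scene mat [([170.0, 262.0], 0.59), ([171.0, 242.0], 0.16)]
scene rake_grip [([78.0, 266.0], 0.82), ([210.0, 279.0], 0.61), ([169.0, 235.0], 0.6)]
scene jar [([364.0, 238.0], 0.65)]
scene bangle []
scene comb [([279.0, 314.0], 0.95), ([363.0, 238.0], 0.5)]
0.8 [ 0.2736793   0.28037197 -0.81774408]
```

View pics/top0.png

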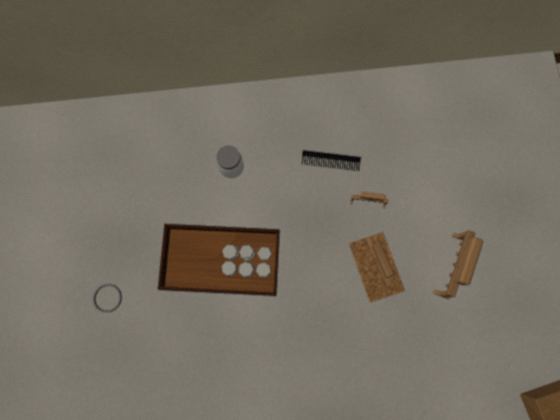

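View pics/scene0.png

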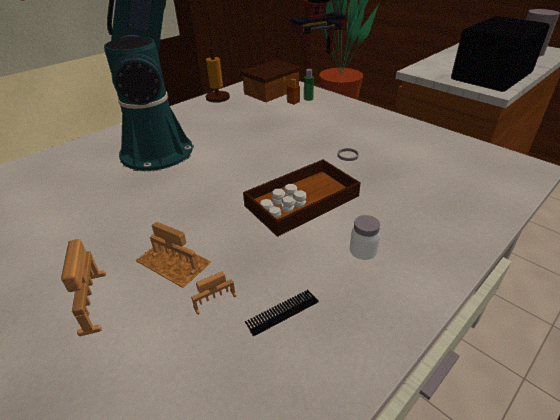

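Three rake-like things show in the top view: small at (371,196), one on the cork mat at (380,260), and a big one lying at (462,264). The one on the mat is middle-sized and matches the description. I'll confirm it in a crop and measure the geometry.

```bash
cat > h.py <<'E'
from bench import *
import cv2,numpy as np
from scipy.spatial.transform import Rotation as Rn
def cloud(c):
    z=c["range_z"]; v,u=np.mgrid[:z.shape[0],:z.shape[1]]
    K=c["intrinsics"]; P=np.stack([(u-K[0,2])*z/K[0,0],(v-K[1,2])*z/K[1,1],z],-1)
    W=(P-c["t"])@c["R"]; W[z<=0]=np.nan
    return W
def q_down(a):  # tool z down, tool y (closing) along world angle a
    y=np.array([np.cos(a),np.sin(a),0]); z=np.array([0,0,-1.]); x=np.cross(y,z)
    return Rn.from_matrix(np.stack([x,y,z],1)).as_quat()
def rect(pts):
    r=cv2.minAreaRect((pts[:,:2]*1000).astype(np.float32)); return np.round(r[0],1),np.round(r[1],1),round(r[2],1)
E
python3 - <<'E'
from h import *
c=dict(np.load("top0.npz")); W=cloud(c); print("cam",-c["R"].T@c["t"],c["R"].round(2).tolist())
v,u=np.mgrid[:420,:560]
def box(u0,u1,v0,v1,z0,z1):
    m=(u>=u0)&(u<=u1)&(v>=v0)&(v<=v1)&(W[...,2]>z0)&(W[...,2]<z1); return W[m]
p=box(345,408,230,305,.09,.13); print("handle mid",rect(p),np.median(p[:,2]))
p=box(345,408,230,305,.075,.13); print(" h2",rect(p),len(p))
p=box(345,392,190,212,.03,.2); print("small",rect(p),np.nanmax(p[:,2]))
p=box(425,490,225,302,.012,.2); print("large",rect(p),np.nanmax(p[:,2]))
p=box(150,290,215,305,.036,.06); print("tray rim",rect(p),np.median(p[:,2]))
print("table",np.nanmedian(W[320:400,100:400,2]))
m=silhouettes("top","mat")
for d in m[:2]: print("mat",d["conf"],rect(W[d["region"]&(W[...,2]<.015)]))
for n in [(230,158),(331,161),(108,298),(246,252),(264,254),(229,252),(180,260),(215,260)]: print(n,W[n[1],n[0]].round(3))
i=c["image"][170:310,330:500]; s=dict(np.load("scene0.npz"))["image"][210:345,50:250]
cv2.imwrite("pics/crop1.png",np.hstack([cv2.resize(i,(400,330),interpolation=2),cv2.resize(s,(400,330),interpolation=2)]))
E
```

```text
cam [0.41375157 0.00580446 1.13379504] [[-0.11, -0.99, -0.0], [-0.97, 0.11, -0.21], [0.21, -0.02, -0.98]]
handle mid (array([ 486.7, -236.2]), array([79.4, 19.3]), 15.0) 0.10205765104037406
 h2 (array([ 486.7, -236.2]), array([79.4, 19.3]), 15.0) 369
small (array([ 638.8, -242.9]), array([85.5, 13.9]), 74.6) 0.07767185677323526
large (array([ 463. , -414.5]), array([ 37.6, 160.1]), 65.6) 0.1371599786044663
tray rim (array([534.2, 131.7]), array([276.9, 156.2]), 80.8) 0.045552718224138714
table 0.0002965601652778499
mat 0.79 (array([ 477.4, -240.3]), array([148.5,  89.8]), 11.8)
(230, 158) [0.764 0.081 0.084]
(331, 161) [ 0.753 -0.166  0.008]
(108, 298) [0.475 0.408 0.002]
(246, 252) [0.543 0.067 0.048]
(264, 254) [0.535 0.026 0.034]
(229, 252) [0.548 0.107 0.046]
(180, 260) [0.546 0.23  0.009]
(215, 260) [0.536 0.145 0.014]
```

View pics/crop1.png

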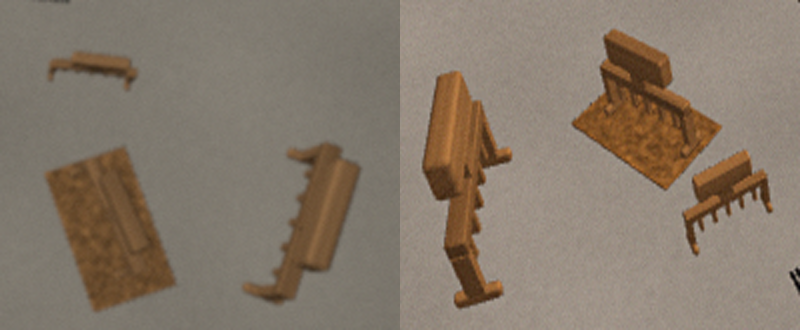

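The crop confirms it: the mid-sized rake stands on the mat, its handle at (0.487, -0.236) with x-axis at about 15°. The look-alikes are the small one at the upper left and the large one lying at the right. I'll move above the rake and take a close look.

```bash
python3 - <<'E'
from h import *
c=dict(np.load("top0.npz")); W=cloud(c)
# tray frame floor fit
T=np.array([.5342,.1317]); a=np.deg2rad(80.8-90)
X=np.array([np.cos(a),np.sin(a)]);Y=np.array([-X[1],X[0]])
d=W[...,:2]-T; tx=d@X; ty=d@Y
m=(abs(tx)<.05)&(ty>0.0)&(ty<.115)&(W[...,2]<.022)&(W[...,2]>0)
A=np.c_[ty[m],np.ones(m.sum())]; k=np.linalg.lstsq(A,W[...,2][m],rcond=None)[0]
print("floor slope,z@0",k,"z@-.13,.13",k[1]-.13*k[0],k[1]+.13*k[0],m.sum(),"res",(A@k-W[...,2][m]).std())
f=[]
for _ in range(8): f.append(current_force()); sleep(.02)
print("force",np.mean(f,0),np.std(f,0))
for ang in (105,-75):
    q=q_down(np.deg2rad(ang)); j=inverse_kinematics([.4867,-.2362,.2],q); print(ang,j)
    q=q_down(np.deg2rad(ang-24)); print(inverse_kinematics([.53,.13,.12],q))
q=q_down(np.deg2rad(105 if inverse_kinematics([.4867,-.2362,.2],q_down(np.deg2rad(105))) is not None and abs(inverse_kinematics([.4867,-.2362,.2],q_down(np.deg2rad(105)))[5])<abs(inverse_kinematics([.4867,-.2362,.2],q_down(np.deg2rad(-75)))[5]) else -75))
t=current_clock(); move_ptp([.4867,-.2362,.26],q); print(current_clock()-t,current_joint_pos())
c=capture("wrist"); np.savez("w1.npz",**c); cv2.imwrite("pics/w1.png",c["image"]); W=cloud(c)
p=W[(W[...,2]>.095)&(W[...,2]<.11)&(abs(W[...,0]-.487)<.08)&(abs(W[...,1]+.236)<.08)]
print("handle",rect(p),len(p),np.median(p[:,2]))
for d in silhouettes("wrist","mat")[:2]: print("mat",d["conf"],d["xy"],rect(W[d["region"]&(abs(W[...,2]-.003)<.006)]))
E
```

```text
floor slope,z@0 [-0.0259932   0.01307208] z@-.13,.13 0.016451196416599152 0.009692964121959587 1958 res 0.0021413382072743934
force [-0.03282937  0.20097846  0.13858563] [0.23758823 0.33595207 0.44825706]
105 [-5.79532635e-01  2.97023857e-01  1.66620929e+00 -4.44089210e-16
  1.17835951e+00 -2.41212835e+00]
[ 1.13938965e-01  3.98053285e-01  1.74285085e+00 -4.44089210e-16
  1.00068851e+00 -1.29977773e+00]
-75 [-5.79532635e-01  2.97023857e-01  1.66620929e+00 -4.44089210e-16
  1.17835951e+00  7.29464304e-01]
[ 1.13938965e-01  3.98053285e-01  1.74285085e+00 -4.44089210e-16
  1.00068851e+00  1.84181492e+00]
3.0 [-5.78381004e-01  2.40741192e-01  1.58690633e+00  2.28503677e-04
  1.31406290e+00  7.29369923e-01]
handle (array([ 489.6, -236.4]), array([79.1, 17.7]), 15.5) 1100 0.10147156226565913
mat 0.85 [282.8, 179.5] (array([ 480.1, -240.5]), array([151. ,  90.8]), 12.5)
mat 0.26 [12.6, 89.1] (array([0., 0.]), array([0., 0.]), 0.0)
```

View pics/w1.png

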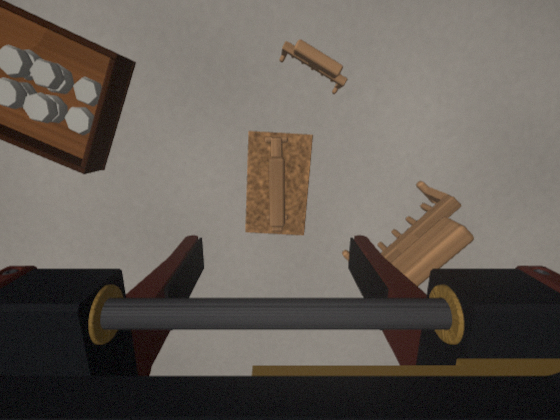

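The wrist view shows the rake at (276,180) on the mat with nothing in the way of the grasp. I'll grasp it and lift.

```bash
python3 - <<'E'
from h import *
W=cloud(dict(np.load("w1.npz")))
T=np.array([.5342,.1317]); a=np.deg2rad(-9.2)
X=np.array([np.cos(a),np.sin(a)]);Y=np.array([-X[1],X[0]])
d=W[...,:2]-T; tx=d@X; ty=d@Y
m=(W[...,2]>.041)&(W[...,2]<.05)&(abs(tx)<.095)&(abs(ty)<.155)
r=m&(ty<-.122); print("end rim tx",np.percentile(tx[r],[1,99]),"ty",np.percentile(ty[r],[2,50,98]))
print("end rim angle",np.rad2deg(np.polyfit(tx[r],ty[r],1)[0]))
s=np.deg2rad(-75+.3); q=q_down(s)
move_ptp([.4883,-.2363,.13],q)
servo_line([.4883,-.2363,.071],q,rate=.08)
move_gripper(.0); print("gap",current_finger_gap(),current_grip_force())
servo_line([.4883,-.2363,.17],q,rate=.15)
sleep(.3); f=np.mean([ (sleep(.02),current_force())[1] for _ in range(10)],0); print("air",f)
print(current_clock(),current_position(),current_finger_gap())
E
```

```text
end rim tx [-0.07400936  0.07916854] ty [-0.13830296 -0.1347604  -0.12368121]
end rim angle 0.10690513459278271
gap 0.017822250526687136 29.990375339984894
air [ 0.16588721  0.47907235 -1.13063443]
7.9 [ 0.48823108 -0.23623538  0.16971545] 0.01755504753784769
```

```bash
cat >> h.py <<'E'
T=np.array([.5368,.1313]); AT=np.deg2rad(-9.1); XT=np.array([np.cos(AT),np.sin(AT)]); YT=np.array([-XT[1],XT[0]])
F0=np.array([.17,.48,-1.13])
def force(n=5):
    f=np.mean([(sleep(.015),current_force())[1] for _ in range(n)],0)-F0
    return np.array([f[:2]@XT,f[:2]@YT,f[2]])
def qt(slope):
    return (Rn.from_rotvec(-slope*np.array([*XT,0]))*Rn.from_quat(q_down(AT-np.pi/2))).as_quat()
def P(y,z,x=0.):  # y from the heap end, m
    p=T+XT*x+YT*(y-.13); return np.array([p[0],p[1],z])
def draw(y0,y1,z,slope,step=.008,rate=.05,target=5.,maxh=10.,x=0.):
    n=max(1,int(round(abs(y1-y0)/step))); q=qt(slope); log=[]; y=y0
    for yn in np.linspace(y0,y1,n+1)[1:]:
        f=force(4)
        dz=np.clip((f[2]-target)*1e-4*.6,-4e-4,6e-4)
        if f[2]>10: z+=4e-4
        z+=dz-slope*(yn-y)
        servo_line(P(yn,z,x),q,rate=rate); y=yn
        f=force(3); log.append((round(y*1e3),round(z*1e3,2),*f.round(1)))
        if abs(f[1])>maxh or f[2]>12: print("STOP",log[-1]); break
    for l in log: print(*l)
    return y,z
E
python3 - <<'E'
from h import *
S=.026; q=qt(S)
move_ptp(P(.034,.17),q)
print(current_clock(),current_joint_pos().round(2) if hasattr(current_joint_pos(),'round') else current_joint_pos())
servo_line(P(.034,.094),q,rate=.1); print(force())
h=servo_line(P(.034,.076),q,rate=.012,contact_N=3.); print(h,current_position(),force(),current_clock())
c=capture("wrist"); cv2.imwrite("pics/w2.png",c["image"])
E
```

```text
8.9667 [-0.04  0.31  1.73 -0.03  1.1   1.7 ]
[-0.03476216 -0.36378097 -0.05754444]
True [0.52152478 0.03649525 0.08256003] [-0.75669951 -0.08246698  6.32299041] 10.9917
```

View pics/w2.png

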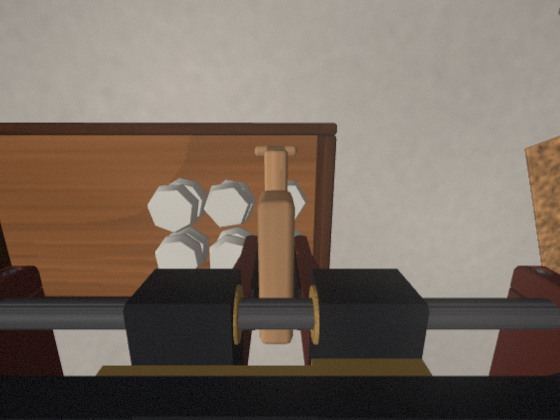

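The runners are on the floor in the lanes at (276,150), behind the upper chips at (230,200) and (175,205), with about 6 N on them. Next I draw towards the bare end.

```bash
python3 - <<'E'
from h import *
S=.026
y,z=draw(.034,.195,current_position()[2],S)
print(y,z,current_clock())
c=capture("wrist"); cv2.imwrite("pics/w3.png",c["image"])
c=capture("top"); np.savez("top1.npz",**c)
cv2.imwrite("pics/tw3.png",np.vstack([c["image"][210:310,140:300].repeat(2,0).repeat(2,1)[:, :320],]))
a=cv2.resize(c["image"][215:305,150:290],(560,360),interpolation=2); b=cv2.resize(cv2.imread("pics/w3.png")[:240],(560,240))
cv2.imwrite("pics/c3.png",np.vstack([a,b]))
E
```

```text
42 82.5 0.6 -1.2 4.4
50 82.26 0.3 -3.6 5.3
58 82.1 -0.6 -3.9 5.6
66 81.93 -0.5 -3.3 5.8
74 81.77 -0.4 -2.7 5.2
82 81.56 0.4 -2.5 5.4
90 81.35 -0.0 -3.1 5.0
98 81.13 0.5 -2.6 5.2
106 80.9 0.0 -2.5 5.1
114 80.68 -0.5 -2.6 5.6
123 80.52 -0.1 -2.6 5.4
131 80.32 0.1 -3.0 5.5
139 80.11 -0.4 -3.7 5.2
147 79.93 0.1 -3.6 5.6
155 79.73 -0.1 -3.1 5.5
163 79.55 -0.3 -3.5 5.2
171 79.34 -0.1 -3.7 5.8
179 79.14 0.1 -3.7 4.5
187 78.93 -0.2 -3.2 5.4
195 78.72 -0.2 -3.3 5.6
0.195 0.07871586610519458 19.55
```

View pics/c3.png

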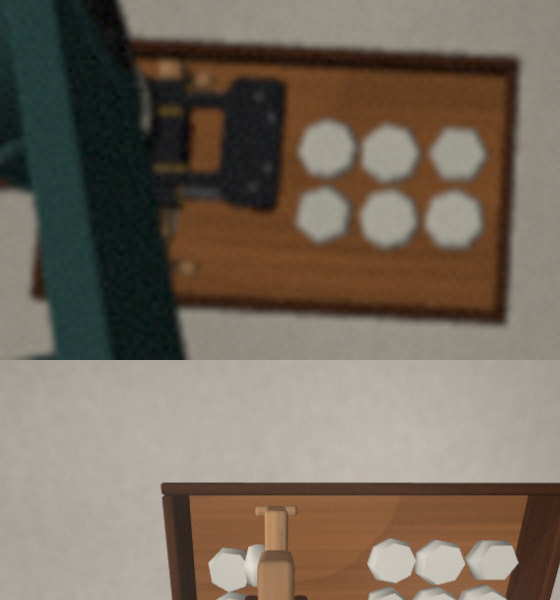

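At 195 mm the lower rows are one deep at (330-460,150-220) in the upper half. The pushed chips are just ahead of and under the rake, at (230,568) in the lower half. I'll go on carefully towards the end wall.

```bash
python3 - <<'E'
from h import *
S=.026
y,z=draw(.195,.236,current_position()[2],S,step=.006,rate=.04,maxh=7.5)
print(y,z,current_clock())
c=capture("wrist"); cv2.imwrite("pics/w4.png",c["image"][:300,100:]); np.savez("w4.npz",**c)
E
```

```text
STOP (213, np.float64(78.34), np.float64(0.3), np.float64(-9.9), np.float64(8.6))
201 78.58 -0.4 -4.1 5.3
207 78.47 -0.4 -3.4 5.2
213 78.34 0.3 -9.9 8.6
0.21257142857142858 0.07833530954029176 20.9
```

View pics/w4.png

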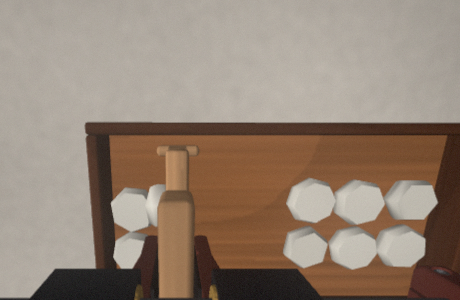

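The stroke stopped at 213 mm because the chips have reached the end wall. A front pair seems to overlap the pair behind it, at (130,210) and (155,205). I'll lift and look.

```bash
cat >> h.py <<'E'
def hmap(c,name):
    """depth resampled to a tray-frame height map, 1 mm/px: col=y 0..260, row=x -70..70"""
    W=cloud(c); d=W[...,:2]-T; x=d@XT; y=d@YT+.13; z=W[...,2]
    m=np.isfinite(z)&(abs(x)<.07)&(y>0)&(y<.26)&(z<.06)
    H=np.full((140,260),np.nan,np.float32); I=np.zeros((140,260,3),np.uint8)
    H[((x[m]+.07)*1e3).astype(int).clip(0,139),(y[m]*1e3).astype(int).clip(0,259)]=z[m]
    I[((x[m]+.07)*1e3).astype(int).clip(0,139),(y[m]*1e3).astype(int).clip(0,259)]=c["image"][m]
    I=cv2.dilate(I,np.ones((3,3)))
    h=(H-(.0165-.026*np.arange(260)[None]*1e-3))*1e3
    g=np.nan_to_num(np.clip(h,0,40)/40*255).astype(np.uint8); g=cv2.dilate(g,np.ones((3,3)))
    cv2.imwrite(name,cv2.resize(np.vstack([I,cv2.applyColorMap(g,cv2.COLORMAP_JET)]),(520,560)))
    return h
E
python3 - <<'E'
from h import *
y=.2126; S=.026
servo_line(P(y-.002,current_position()[2]),qt(S),rate=.03)
servo_line(P(y-.006,.17),qt(S),rate=.15)
move_ptp(P(.1,.20),qt(S)); print(current_clock())
c=capture("wrist"); np.savez("w5.npz",**c); h=hmap(c,"pics/h5.png")
for y in range(150,260,10): print(y,[np.round(np.nanmedian(h[r:r+10,y:y+10]),0) for r in range(20,120,10)])
cv2.imwrite("pics/w5.png",c["image"])
E
```

```text
22.475
150 [np.float64(-2.0), np.float64(-1.0), np.float64(-2.0), np.float64(-1.0), np.float64(-1.0), np.float64(-1.0), np.float64(-1.0), np.float64(-1.0), np.float64(-1.0), np.float64(-1.0)]
160 [np.float64(-2.0), np.float64(-1.0), np.float64(-1.0), np.float64(-2.0), np.float64(-2.0), np.float64(-1.0), np.float64(-2.0), np.float64(-2.0), np.float64(-1.0), np.float64(-1.0)]
170 [np.float64(-1.0), np.float64(-1.0), np.float64(-2.0), np.float64(-1.0), np.float64(-2.0), np.float64(-2.0), np.float64(-2.0), np.float64(-2.0), np.float64(-1.0), np.float64(-2.0)]
180 [np.float64(-2.0), np.float64(-2.0), np.float64(-2.0), np.float64(-1.0), np.float64(-2.0), np.float64(-1.0), np.float64(-1.0), np.float64(-2.0), np.float64(-2.0), np.float64(-1.0)]
190 [np.float64(-1.0), np.float64(-2.0), np.float64(-1.0), np.float64(-2.0), np.float64(-2.0), np.float64(-1.0), np.float64(-2.0), np.float64(-1.0), np.float64(-2.0), np.float64(-1.0)]
200 [np.float64(-2.0), np.float64(-1.0), np.float64(-0.0), np.float64(-1.0), np.float64(-1.0), np.float64(-1.0), np.float64(8.0), np.float64(9.0), np.float64(-1.0), np.
[... 237 characters left out ...]
0), np.float64(32.0), np.float64(26.0), np.float64(-1.0), np.float64(27.0), np.float64(30.0), np.float64(26.0), np.float64(-1.0), np.float64(-1.0)]
230 [np.float64(9.0), np.float64(15.0), np.float64(15.0), np.float64(14.0), np.float64(9.0), np.float64(15.0), np.float64(15.0), np.float64(13.0), np.float64(-1.0), np.float64(-2.0)]
240 [np.float64(-1.0), np.float64(15.0), np.float64(14.0), np.float64(14.0), np.float64(14.0), np.float64(15.0), np.float64(14.0), np.float64(14.0), np.float64(-1.0), np.float64(-2.0)]
250 [np.float64(-1.0), np.float64(15.0), np.float64(15.0), np.float64(14.0), np.float64(-1.0), np.float64(14.0), np.float64(15.0), np.float64(-0.0), np.float64(-2.0), np.float64(-1.0)]
```

View pics/w5.png

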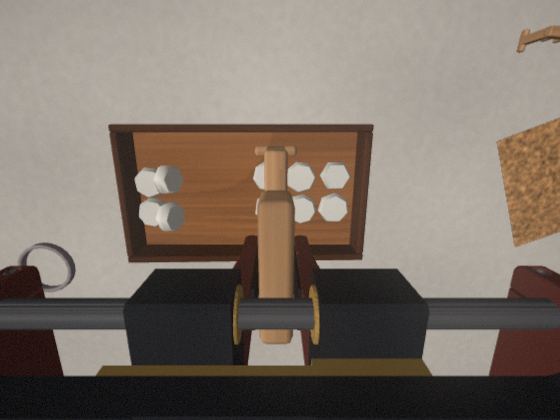

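The front pair lies flat against the end wall at (150,182) and (155,212). The rear pair at (168,180) and (170,215) leans on it, raised to about 30 mm. I'll set the rake down over the front pair near the wall and draw back to knock the leaners flat. First I check the lanes.

```bash
python3 - <<'E'
from h import *
c=dict(np.load("w5.npz")); h=hmap(c,"pics/h5.png")
H=h.copy()
for y in range(196,258,5):
    b=H[:,y:y+5]; r=np.where(np.nanmax(np.where(np.isnan(b),-9,b),1)>7)[0]-70
    r=r[(r>-66)&(r<66)]; print(y,(r.min(),r.max()) if len(r) else None, np.nanmax(b[15:65]),np.nanmax(b[65:125]))
for d in spot_in("wrist","tray")[:1]: print(d)
W=cloud(c); d=W[...,:2]-T; x=d@XT; y=d@YT; m=(W[...,2]>.041)&(W[...,2]<.05)
e=m&(y>.11)&(abs(x)<.04)&(y<.15); print("end rim y",np.percentile(y[e],[2,98])+.13)
e=m&(abs(y-.06)<.05)&(abs(x)>.06)&(abs(x)<.09)
print("side rim x",np.percentile(x[e&(x<0)],[2,98]),np.percentile(x[e&(x>0)],[2,98]))
E
```

```text
196 None 0.4081504783630362 0.4409172005057326
201 (np.int64(-23), np.int64(24)) 7.326708944439889 10.897613899707794
206 (np.int64(-43), np.int64(29)) 19.70856288731098 21.18183138132095
211 (np.int64(-44), np.int64(31)) 31.62294691443443 32.131024357080456
216 (np.int64(-46), np.int64(33)) 34.500936034679405 33.104566845655434
221 (np.int64(-41), np.int64(32)) 34.70506918334961 32.54292439627647
226 (np.int64(-40), np.int64(30)) 32.46102495980263 30.672586394309995
231 (np.int64(-32), np.int64(26)) 28.43483778309822 16.45581532382965
236 (np.int64(-42), np.int64(27)) 16.16604468870163 15.891746639728547
241 (np.int64(-40), np.int64(28)) 15.870957400679588 16.08298668694496
246 (np.int64(-38), np.int64(29)) 16.29228946781158 16.0304386844635
251 (np.int64(-36), np.int64(22)) 15.629003136277197 15.854958093047141
256 (np.int64(-65), np.int64(65)) 35.20704931282997 36.23089319729805
{'xy': [221.4, 180.1], 'conf': 0.81}
end rim y [0.25955366 0.26717955]
side rim x [-0.07790901 -0.07038203] [0.06937882 0.07656163]
```

```bash
python3 - <<'E'
from h import *
S=.024; q=qt(S); X0=-.003
move_ptp(P(.242,.17,X0),q)
servo_line(P(.242,.089,X0),q,rate=.1)
h=servo_line(P(.242,.071,X0),q,rate=.012,contact_N=3.); f=force(); print(h,current_position()[2],f,current_clock())
if 1<f[2]<10 and current_position()[2]<.0795:
    y,z=draw(.242,.165,current_position()[2],S,step=.007,maxh=9,x=X0); print(y,z,current_clock())
    c=capture("wrist"); cv2.imwrite("pics/w6.png",c["image"][:300]); np.savez("w6.npz",**c)
E
```

```text
True 0.07741063008848803 [-0.34800588 -1.0971202   6.24267016] 25.2083
235 77.64 0.9 0.5 4.0
228 77.78 0.7 1.5 4.5
221 77.96 0.9 1.3 5.4
214 78.14 0.7 1.9 5.8
207 78.35 0.0 1.9 5.4
200 78.55 0.4 2.4 5.3
193 78.75 0.6 2.1 5.3
186 78.92 0.3 1.8 5.5
179 79.1 0.6 2.4 5.2
172 79.3 0.3 1.9 4.7
165 79.48 0.5 1.6 4.5
0.165 0.07947788901795409 29.6917
```

View pics/w6.png

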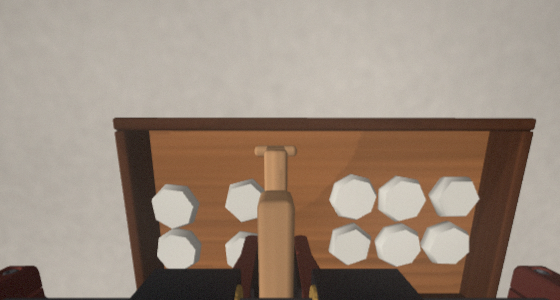

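All the chips are flat now: a front pair at (175,225), a second pair at about (240,220), and three rows at (350-455,220). I'll take the rake back to the mat and then check.

```bash
python3 - <<'E'
from h import *
S=.024; X0=-.003
servo_line(P(.165,.17,X0),qt(S),rate=.15)
M=np.array([.481,-.2402]); q=q_down(np.deg2rad(12.8-90))
move_ptp([*M,.16],q); servo_line([*M,.083],q,rate=.1)
F0[:]=F0+0; h=servo_line([*M,.064],q,rate=.012,contact_N=2.5); z=current_position()[2]; print(h,z,force())
servo_line([*M,z+.0002],q,rate=.02); print(force())
move_gripper(.05)
servo_line([*M,.20],q,rate=.12); print(current_clock())
c=capture("wrist"); np.savez("w7.npz",**c); W=cloud(c)
p=W[(abs(W[...,2]-.103)<.008)&(abs(W[...,0]-.487)<.08)&(abs(W[...,1]+.236)<.08)]; print("handle",rect(p),np.median(p[:,2]))
t=capture("top"); np.savez("top2.npz",**t); h=hmap(t,"pics/h7.png")
print("max h",np.nanpercentile(h[10:130,8:252],[50,90,97,99.5,100]))
a=cv2.resize(t["image"][215:305,150:290],(560,360),interpolation=2); b=cv2.resize(c["image"][:300],(560,240))
cv2.imwrite("pics/c7.png",np.vstack([a,b]))
E
```

```text
True 0.07047338340494119 [-0.02710116  0.08252543  6.11995361]
[-1.16281784 -0.20541219  4.02667213]
36.275
handle (array([ 482.3, -240.3]), array([79. , 17.4]), 13.2) 0.10160277550253774
max h [ 1.04531951 16.28131906 18.20339862 20.01587045 21.51594637]
```

View pics/c7.png

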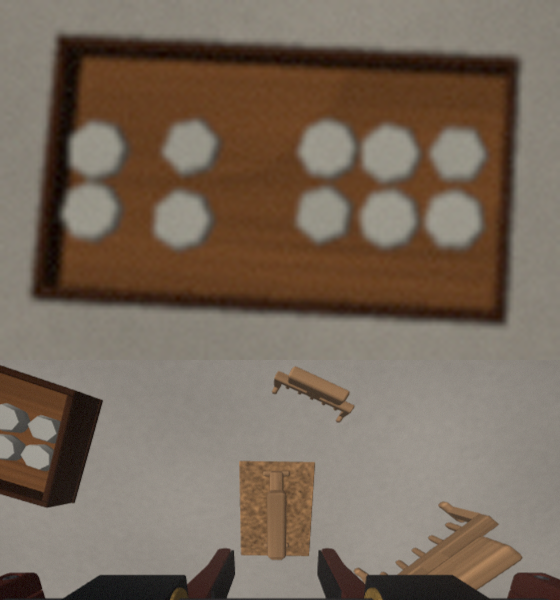

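The top view shows all ten chips one deep: pairs at x-pixels 92, 185, 325, 390 and 457, so no third is bare. The rake stands upright and released near the mat's centre at (277,510).

```bash
python3 -c "
from bench import *
print(close_job())"
```

```text
the job is handed in; nothing more can be done
None
```

The job is handed in: all ten chips lie one deep with some in every third of the tray, and the rake stands upright, released, on its mat after about 36 s of robot time. No reading in the tray went over about 10 N, and the jar, bangle and comb were not approached.

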